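# Sort the goldsmith's forming parts back to their places

## Task

Tidy the goldsmith's bench: put the two brass bangle blanks over the post of the turned wooden stand, the large one flat at the bottom and the small one flat on top of it, and set the tapered steel punch upright, small end down, fully home in the tapered bore of the round steel die. Put the two steel forming blocks in the shallow wooden tray, one in each bay, flat on the bay floor with their hollows still facing up. Leave the little amber jar standing where it is.

Things in the scene. Friction and masses are not known exactly. Their poses are not given: they have to be found in the camera images.
- big_mid (a point): Large bangle blank: plain brass ring lying flat, outer diameter 60 mm, hole 36 mm, 22 mm high, about 0.3 kg. The point is its centre, half-way up (11 mm above its underside); z is its axis.
- small_mid (a point): Small bangle blank: plain brass ring lying flat, outer diameter 46 mm, hole 32 mm, 22 mm high, about 0.14 kg. The point is its centre, half-way up (11 mm above its underside); z is its axis.
- punch_mid (a point): Tapered steel punch standing upright on its small end, 74 mm high, about 0.22 kg. From the foot up: a cone from 22 mm diameter at the foot to 36 mm at 30 mm height, a 36 mm collar to 34 mm height, then a plain round neck of 24 mm diameter from 34 to 74 mm, which is where to grip it. The point is on its axis, half-way up (37 mm above the foot); z is its axis, up.
- dome_mid (a point): Doming block: steel block 38 x 38 mm (x, y) and 36 mm high with a round hollow (26 mm wide, 8 mm deep) in its top, about 0.36 kg. The point is its centre, half-way up (18 mm above its underside); x and y are square to its sides.
- swage_mid (a point): Grooved swage block: steel block 48 mm long (along its x), 36 mm wide (along its y) and 36 mm high, with a groove 16 mm wide and 10 mm deep running along x in its top, about 0.4 kg. The point is its centre, half-way up (18 mm above its underside); grip it across its width (y).
- stand: Bangle stand, fixed: turned wooden disc 88 mm in diameter and 6 mm thick with an upright tapered post in the middle, 26 mm diameter at the bottom and 13 mm at the top; the top of the post is 66 mm above the table. Origin: centre of the underside, at table height; z up along the post. The large blank rests with its underside at 6 mm, the small one on it at 28 mm.
- die: Round steel die, fixed: 74 mm outer diameter, 36 mm high, with a tapered bore open at the top in its middle: about 41 mm wide at the mouth, narrowing to about 26 mm at its flat floor, which lies 6 mm above the table. Origin: centre of the underside, at table height; z up along the bore. Fully home, the punch's foot rests on the floor of the bore.
- tray: Shallow wooden tray, fixed: 140 mm long (along its x), 62 mm wide (along its y), walls and the cross divider 3 mm thick and 10 mm high, floor 4 mm thick. The divider at the middle makes two equal bays, each 65.5 mm (x) by 56 mm (y), centred at x = +34 mm and x = -34 mm. Origin: centre of the underside, at table height.
- jar_mid (a point): Little amber glass jar with a white lid, 48 mm in diameter, 55 mm high, loose, not to be moved. The point is its centre, half-way up.
There are look-alikes about, which are no part of the job. What is meant by the stand is not pink or turquoise, and is the larger of those in its own colour.

How it is judged:
By the outcome, as a careful person would: the job done as asked, in the order asked, and still so for the second after the job is handed in, with the robot touching nothing.
It also fails if it takes over 128 s, if anything falls off the work surface, if the arm or the gripper's body presses on something with over 40 N, if the wrist force passes 120 N, or if a joint passes its speed limit or range.

## Robot

A 6-joint arm with a two-finger parallel gripper is mounted at the origin on the work surface. World frame = base frame: x ahead of the robot, y to its left, z up, the work surface at z = 0. Lengths are in m, angles in rad, forces in N, time in s.
With the tool pointing down it reaches from about 0.35 to 0.775 m from the base axis. Payload 7.3 kg.
Tool frame: the origin (TCP) lies at the very end of the fingers, on their centre line; the grasp point (between the pads) lies 19 mm behind it (robot.pinch_z is the distance from the TCP to the grasp point, in m); z points along the fingers, y is the line along which they close (so a half turn about z gives the same grasp; the last joint's range is limited). The gripper opens to 92 mm and grips with 3 to 60 N. Pads are 19 mm wide; open, the fingers measure 130 mm over their backs; the gripper's body (75 mm by 190 mm) begins 47 mm behind the grasp point.
Start: joints at [1.114, 0.342, 1.524, -0, 1.275, -0.146], TCP at [0.161, 0.5, 0.227] pointing down, gripper open.
Joint ranges: [-2.53, 2.53], [-0.77, 2.02], [0.04, 2.7], [-1, 4.14], [0.28, 2.66], [-3.11, 3.11]. Speed limits (rad/s): [2.57, 2.57, 3.14, 3.14, 3.14, 3.14].

## Interface

Orientations are given as [roll, pitch, yaw] about the fixed x, y, z axes, in that order (R = Rz(yaw) Ry(pitch) Rx(roll)).
In Python, from cell import robot gives the robot as it stands.
- The arm moves only by the tool move_arm, never from a script. Its argument "motion" is a list of rows, each a list of 6 numbers: the shift along the tool's x, y, z in units of 0.1 m (1.0 is 0.1 m), then the turn, a rotation vector about the tool's x, y, z in units of pi rad (1.0 is pi rad). In form: [[dx, dy, dz, rx, ry, rz], ...]. A call has 1 to 12 rows; each row is the pose to reach, as a shift and turn from the pose commanded when the call began, along the tool's axes at that moment, turning the shorter way round; what a row does not reach only later rows make up. A row lasts 1/8 s, in which the tool goes at most 62.5 mm and 10.7 degrees, less where a joint would pass 70% of its speed; a pose out of reach is approached as far as the arm can. A call with a number of a shift or a turn outside -1 to 1 is refused whole. A call with a gripper value outside its range is refused whole. "fingers" is the opening, from -1 (shut) to 1 (fully open), set as the call begins (left out, the last holds). The fingers move at their own pace and stop on an object; "newtons" is the grip in N (left out, the last holds). Time passes only in rows, so rows that repeat a pose let the fingers close. It gives the time, the measured TCP pose, the force, the opening and the grip force at its end, in the units of the state.
- robot.observe(): the state, without advancing time (a new reading comes with each control period).
- robot.read_camera(name): name is "scene" or "top" or "wrist"; returns a dict with "image" (420x560x3 uint8, red, green, blue), "range_z" (420x560 float32, m along the optical axis (not along the pixel's ray), 0 where there is no reading), "vfov" (degrees; the focal length in pixels is half the picture's height over the tangent of half this angle, whatever the lens; pixels are square), "cx", "cy" (the principal point, pixels), "extrinsics" (4x4, takes a point from camera to world coordinates); the wrist camera has in their place "hand_eye" (4x4, takes a point from camera to tool coordinates, whose origin is the TCP and whose axes are the flange's). Camera axes: x right, y up, looking along -z (the intrinsics and any distortion apply to the point x, -y, -z); pixel columns grow to the right and rows downward; lengths in m; the calibration is good to about 2 mm. A picture is of the moment at which its call begins: read the wrist's pose just before it.
- robot.hand_in(): hands the job in; it is judged then, once.
The state is a dict: "time": time; "qpos": joint angles; "qvel": joint speeds; "joint_efforts": joint torques, N m; "tool_pos": TCP position; "tool_rot": TCP orientation; "contact_force": force on the tool from outside, world axes, zero at the start; "torque": the same for the moment, N m; "opening": finger opening in m; "grip_force": force on a finger pad.
Only numpy, scipy, OpenCV 4.12 (cv2) and the standard library are available. Lean on these libraries where they do the work, as an engineer would, in place of code of your own. Each camera call takes 0.05 s, during which the arm holds its last target. There are 200 camera calls.

## Working session

There is one attempt and no reset: what is moved stays moved. The work goes in short steps, Python scripts to look and compute and a tool call to move; the robot and the scene stay as the last step left them, time stands still between calls to the robot, and variables do not carry over. Pictures are saved under pics/ and viewed, at most 15 in all, crops included, and the job is handed in when it is done.

Besides the shell and the picture viewer there is one more tool, called after "Emit:" by a JSON object that holds its "op" and its "data", one argument or row to a line. move_arm: Moves the arm, as the interface text tells. Shifts and turns lie within -1 to 1; 1 stands for 0.1 m of shift or pi rad of turn. Its arguments: {"type":"object","properties":{"motion":{"type":"array"},"fingers":{"type":"number"},"newtons":{"type":"number"}},"required":["motion"]}

```bash
ls; mkdir -p pics; cat > h.py <<'E'
import numpy as np, cv2
from cell import robot
def K(c):
    H,W=c["image"].shape[:2]; f=H/2/np.tan(np.radians(c["vfov"])/2); return f,c["cx"],c["cy"]
def pts(c,T=None):
    "world point per pixel from range"
    f,cx,cy=K(c); T=c["extrinsics"] if T is None else T
    v,u=np.mgrid[:420,:560]; z=c["range_z"]
    P=np.stack([(u-cx)/f*z,-(v-cy)/f*z,-z],-1); return P@T[:3,:3].T+T[:3,3]
def ray(c,u,v,h,T=None):
    f,cx,cy=K(c); T=c["extrinsics"] if T is None else T
    d=T[:3,:3]@np.array([(u-cx)/f,-(v-cy)/f,-1]); o=T[:3,3]; return o+d*(h-o[2])/d[2]
E
python3 - <<'E'
from h import *
for n in("scene","top"):
    c=robot.read_camera(n); print(n,{k:v for k,v in c.items() if k not in("image","range_z")}, (c["range_z"]>0).mean())
    cv2.imwrite(f"pics/{n}0.png",c["image"][...,::-1]); np.savez(f"{n}0.npz",**c)
print(robot.observe(), robot.pinch_z)
E
```

```text
pics
scene {'vfov': 51.703923311582166, 'cx': 282.1453648030112, 'cy': 213.93292033245703, 'extrinsics': array([[ 0.29485721, -0.61399117,  0.7321708 ,  1.30769792],
       [ 0.95553112,  0.18591875, -0.22889846, -0.24415271],
       [ 0.00441735,  0.76710434,  0.64150715,  0.72819774],
       [ 0.        ,  0.        ,  0.        ,  1.        ]])} 0.9911862244897959
top {'vfov': 42.714882928401565, 'cx': 285.79471585171257, 'cy': 209.13135646914165, 'extrinsics': array([[ 0.00898373,  0.99767641, -0.06753567,  0.47116185],
       [-0.9998104 ,  0.01012873,  0.0166307 ,  0.00968686],
       [ 0.01727611,  0.06737346,  0.99757824,  1.43271267],
       [ 0.        ,  0.        ,  0.        ,  1.        ]])} 0.9958928571428571
{'time': 0.1, 'qpos': array([ 1.11397792e+00,  3.42668520e-01,  1.52492173e+00, -2.74126564e-05,
        1.27540927e+00, -1.46020239e-01]), 'qvel': array([ 5.48326244e-05, -3.74278364e-03, -2.88375684e-03, -3.04546878e-04,
        7.67947556e-04, -8.94298196e-04]), 'joint_efforts': array([ 1.54303460e-03, -4.32014358e+01, -2.44693494e+01,  7.17150606e-02,
        5.26441704e-02, -5.26510428e-05]), 'tool_pos': array([0.16038784, 0.49951462, 0.22610635]), 'tool_rot': array([-3.14019694e+00, -1.78766753e-04,  2.83080236e+00]), 'contact_force': array([-0.68113974,  0.22107528, -0.43130953]), 'torque': array([-0.01788059, -0.02677074,  0.02544006]), 'grip_force': 0.0, 'opening': 0.0915966866783977} 0.0188
```

View pics/top0.png

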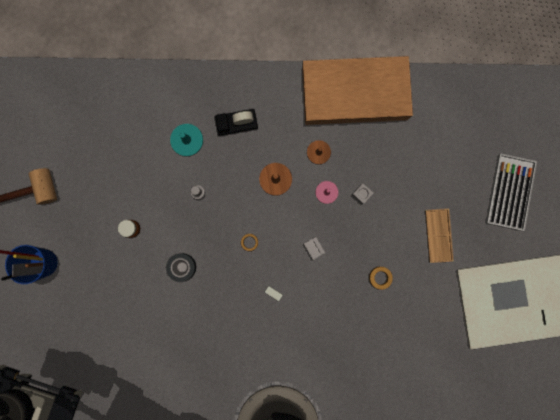

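View pics/scene0.png

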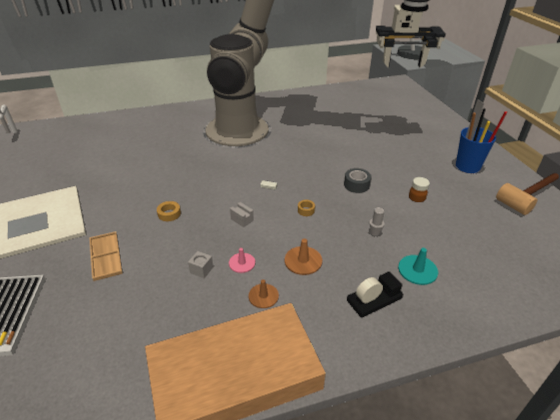

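The top view shows four post-and-disc things: teal (187,140), large brown (276,180), small brown (319,152) and pink (327,192). The larger of the two brown ones, (276,180), fits the stand. The other things in it:
- Big ring (381,278)
- Small ring (250,242)
- Punch (197,192)
- Die (181,267)
- Dome block (363,194)
- Swage block (315,249)
- Tray (440,236)
- Jar (128,229)

I'll make an enlarged crop to confirm and take coarse positions.

```bash
python3 - <<'E'
from h import *
c=dict(np.load("top0.npz")); P=pts(c); im=c["image"]
cv2.imwrite("pics/crop1.png",cv2.resize(im[110:310,100:470][...,::-1],None,fx=2.15,fy=2.15,interpolation=cv2.INTER_CUBIC))
print("table z",np.median(P[200:300,200:300,2]))
for n,(u,v),h,r in [("stand",(276,180),.006,22),("stand2",(319,152),.006,17),("teal",(187,140),.006,22),("pink",(327,192),.006,16),("big",(381,278),.022,16),("small",(250,242),.022,12),("punch",(197,192),.074,12),("die",(181,267),.036,19),("dome",(363,194),.036,14),("swage",(315,249),.036,15),("tray",(440,236),.01,34),("jar",(128,229),.055,13)]:
    sl=(slice(v-r,v+r+1),slice(u-r,u+r+1)); Z=P[sl][...,2]; m=(Z>.003)
    cn,lab,st,ce=cv2.connectedComponentsWithStats(m.astype(np.uint8))
    k=1+np.argmax(st[1:,4]); q=P[sl][lab==k]; 
    rr=cv2.minAreaRect(q[:,:2].astype(np.float32)*1000)
    print(n,"ray",ray(c,u,v,h).round(3),"mid",np.round(rr[0],1),np.round(rr[1],1),round(rr[2],1),"zmax",q[:,2].max().round(4))
E
```

```text
table z 0.0006093049498631098
stand ray [0.645 0.013 0.006] mid [588.1  18.9] [234.1 104.3] 0.5 zmax 1.4327
stand2 ray [ 0.722 -0.102  0.006] mid [623.1 -40.5] [ 72.6 311.8] 58.6 zmax 1.4327
teal ray [0.751 0.252 0.006] mid [614.5 172.1] [420.5 104.6] 34.6 zmax 1.4327
pink ray [ 0.615 -0.124  0.006] mid [566.4 -62.5] [ 69.  228.8] 36.0 zmax 1.4327
big ray [ 0.388 -0.265  0.022] mid [ 408.2 -142.4] [322.1  68.4] 79.5 zmax 1.4327
small ray [0.479 0.079 0.022] mid [480.4  83.9] [47.5 49.4] 14.6 zmax 0.0285
punch ray [0.604 0.212 0.074] mid [557.8 120.5] [277.4  46.6] 61.5 zmax 1.4327
die ray [0.413 0.255 0.036] mid [414.1 157.1] [ 91.6 302.6] 4.3 zmax 1.4327
dome ray [ 0.607 -0.215  0.036] mid [ 612.9 -217.4] [49.1 50.6] 45.4 zmax 0.0439
swage ray [ 0.463 -0.09   0.036] mid [461.6 -89.2] [61.5 55.9] 20.4 zmax 0.0436
tray ray [ 0.5   -0.425  0.01 ] mid [ 463.1 -237.2] [150.8 481.8] 10.9 zmax 1.4327
jar ray [0.51  0.389 0.055] mid [481.9 224.2] [426.2  53.7] 79.9 zmax 1.4327
```

View pics/crop1.png

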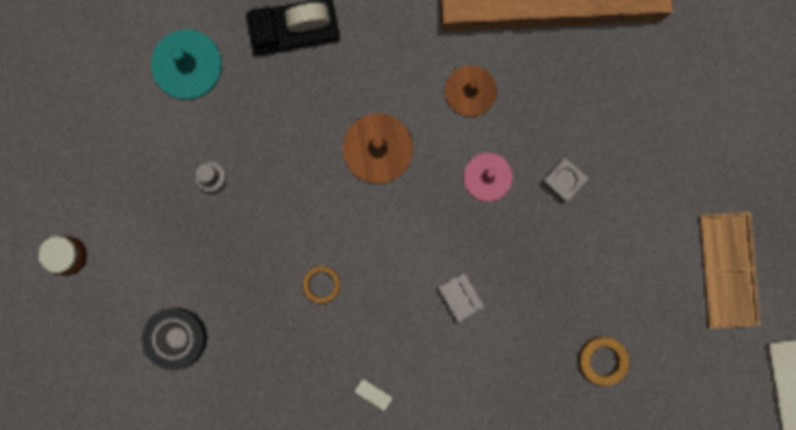

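Confirmed in the crop: the large brown-wood stand is at crop (378,148), with the small brown, pink and teal look-alikes apart from it. Now cleaner coarse estimates and a move planner.

```bash
cat >> h.py <<'E'
from scipy.spatial.transform import Rotation as R
def tool():
    s=robot.observe(); T=np.eye(4); T[:3,:3]=R.from_euler("xyz",s["tool_rot"]).as_matrix(); T[:3,3]=s["tool_pos"]; return T,s
def plan(*tgts, T=None):
    "tgts: (x,y,z,yaw) TCP targets, one after another; prints the shifts/turns and rows of the calls"
    if T is None: T,s=tool(); print("at",T[:3,3].round(4),"yaw",round(s["tool_rot"][2],3),"t",round(s["time"],2))
    for x,y,z,yaw in tgts:
        G=R.from_euler("xyz",[np.pi,0,yaw]).as_matrix(); p=np.array([x,y,z])
        rv=R.from_matrix(T[:3,:3].T@G).as_rotvec()/np.pi; d=p-T[:3,3]
        k=min(1,.99/max(1e-9,abs(T[:3,:3].T@d*10).max())) 
        rows=int(np.ceil(max(np.linalg.norm(d*k)/.05,np.linalg.norm(rv)*180/9.5)))
        print(" rot call",(T[:3,:3].T@d*10*k).round(3),rv.round(4),"rows",rows)
        rest=G.T@(d*(1-k))*10; n=int(np.ceil(abs(rest).max()-1e-6))
        if n: print("   then",n,"x",(rest/n).round(3),"rows",int(np.ceil(np.linalg.norm(rest/n)/.5)))
        T=np.eye(4); T[:3,:3]=G; T[:3,3]=p
def wrist(name=None):
    T,s=tool(); c=robot.read_camera("wrist"); c["T"]=T@c["hand_eye"]
    if name: cv2.imwrite(f"pics/{name}.png",c["image"][...,::-1])
    return c
E
python3 - <<'E'
from h import *
c=dict(np.load("top0.npz")); P=pts(c); ok=c["range_z"]>0
for n,(u,v),h,r in [("stand",(276,180),.006,22),("big",(381,278),.022,16),("small",(250,242),.022,12),("punch",(197,192),.074,12),("die",(181,267),.036,19),("dome",(363,194),.036,14),("swage",(315,249),.036,15),("tray",(440,236),.01,34),("jar",(128,229),.055,13)]:
    sl=(slice(v-r,v+r+1),slice(u-r,u+r+1)); Z=P[sl][...,2]; m=(Z>.004)&ok[sl]
    cn,lab,st,ce=cv2.connectedComponentsWithStats(m.astype(np.uint8))
    k=1+np.argmax(st[1:,4]); q=P[sl][lab==k]
    if h>.02: q=q[q[:,2]>h-.01]
    rr=cv2.minAreaRect(q[:,:2].astype(np.float32)*1000)
    print(n,"mid",np.round(rr[0],1),np.round(rr[1],1),round(rr[2],1),"z",np.percentile(q[:,2],[50,98]).round(4))
w=wrist(); print(w["hand_eye"].round(3),w["vfov"],w["cx"],w["cy"],w.keys())
plan((.40,-.265,.22,np.pi/2-.6))
E
```

```text
stand mid [650.8  16.6] [91.6 90. ] 12.7 z [0.0076 0.0643]
big mid [ 388.5 -263.1] [58.  58.4] 83.4 z [0.0221 0.0278]
small mid [478.2  81.9] [44.5 42.3] 0.3 z [0.0218 0.028 ]
punch mid [608.2 218.9] [22.8 21.6] 48.6 z [0.0734 0.0794]
die mid [412.1 258.3] [72.7 70. ] 88.7 z [0.0359 0.0431]
dome mid [ 608.5 -213.9] [37.3 39.3] 45.4 z [0.0345 0.0422]
swage mid [464.7 -87.2] [48.  36.2] 30.3 z [0.0346 0.0408]
tray mid [ 498.8 -419.6] [151.7  74.4] 1.4 z [0.007  0.0148]
jar mid [512.  394.2] [40.9 41.5] 0.6 z [0.0556 0.0604]
[[-0.     0.965  0.261  0.07 ]
 [ 1.     0.    -0.    -0.001]
 [-0.     0.261 -0.965 -0.158]
 [ 0.     0.     0.     1.   ]] 69.52314369620179 285.7054409903158 201.53180673653014 dict_keys(['image', 'range_z', 'vfov', 'cx', 'cy', 'hand_eye', 'T'])
at [0.1604 0.4996 0.2262] yaw 2.831 t 0.15
 rot call [-0.699 -0.99   0.01 ] [-3.000e-04  3.000e-04  5.921e-01] rows 12
   then 6 x [-0.701  0.89   0.009] rows 3
```

Emit:
{"op": "move_arm", "data": {
  "motion": [
    [-0.85,-0.67,0,0,0,-0.099],
    [-0.85,-0.67,0,0,0,-0.099]
  ],
  "fingers": 1
}}

```text
time: 0.4
tool_pos: [0.2213, 0.4089, 0.2263]
tool_rot: [-3.141, -0.0, -3.135]
contact_force: [-0.0, -0.2, 0.7]
opening: 0.0924
grip_force: 0.0
```

Emit:
{"op": "move_arm", "data": {
  "motion": [
    [-0.77,-1,0,0,0,0],
    [-0.77,-1,0,0,0,0]
  ]
}}

```text
time: 0.65
tool_pos: [0.298, 0.3095, 0.2267]
tool_rot: [3.141, 0.0, -3.14]
contact_force: [0.2, 0.9, -0.2]
opening: 0.092
grip_force: 0.0
```

Emit:
{"op": "move_arm", "data": {
  "motion": [
    [-0.77,-1,0,0,0,0],
    [-0.77,-1,0,0,0,0]
  ]
}}

```text
time: 0.9
tool_pos: [0.3744, 0.2103, 0.2268]
tool_rot: [3.141, 0.0, -3.141]
contact_force: [1.2, -0.3, 0.0]
opening: 0.0922
grip_force: 0.0
```

Emit:
{"op": "move_arm", "data": {
  "motion": [
    [-0.77,-1,-0.3,0,0,0],
    [-0.77,-1,-0.3,0,0,0],
    [-0.77,-1,-0.3,0,0,0],
    [-0.77,-1,-0.3,0,0,0],
    [-0.77,-1,-0.3,0,0,0],
    [-0.77,-1,-0.3,0,0,0]
  ]
}}

```text
time: 1.65
tool_pos: [0.4498, 0.1132, 0.2566]
tool_rot: [3.141, -0.0, -3.139]
contact_force: [0.2, -1.2, -0.1]
opening: 0.0921
grip_force: 0.0
```

```bash
python3 - <<'E'
from h import *
c=wrist("w1"); np.savez("w1.npz",**c); plan((.3885,-.2631,.15,np.pi))
E
```

```text
at [0.4499 0.113  0.2566] yaw -3.139 t 1.7
 rot call [ 0.164 -0.99   0.281] [ 0.     -0.0001  0.0007] rows 3
   then 3 x [ 0.151 -0.924  0.262] rows 2
```

View pics/w1.png

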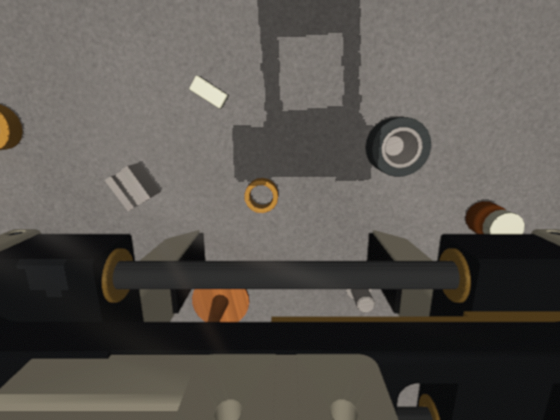

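The wrist view shows the small ring at (262,196), die (399,146), swage (132,186), jar (500,225), the stand half hidden at (220,300), and the fingers over rows 235 and below. I'll measure those that are clear and go on to the big ring.

```bash
cat >> h.py <<'E'
def blob(c,T,u,v,r,zlo,zhi):
    "connected part near pixel with height in [zlo,zhi] -> minAreaRect in mm"
    P=pts(c,T); Z=P[...,2]; m=(c["range_z"]>0)&(Z>zlo)&(Z<zhi)
    w=np.zeros_like(m); w[max(0,v-r):v+r+1,max(0,u-r):u+r+1]=1; m&=w
    cn,lab,st,ce=cv2.connectedComponentsWithStats(m.astype(np.uint8)); k=1+np.argmax(st[1:,4])
    q=P[lab==k]; rr=cv2.minAreaRect(q[:,:2].astype(np.float32)*1000)
    return np.round(rr[0],1),np.round(rr[1],1),round(rr[2],1),np.round(1000*np.median(q[:,2]),1),len(q)
E
python3 - <<'E'
from h import *
c=dict(np.load("w1.npz")); T=c["T"]; P=pts(c,T); print("table",np.median(P[150:200,180:230,2]))
print("small",blob(c,T,262,196,30,.014,.03))
print("die",blob(c,T,399,146,45,.027,.045))
print("swage",blob(c,T,132,186,38,.03,.045))
E
```

```text
table 0.00024944343367694355
small (array([478.5,  79.1]), array([44.7, 44.4]), 41.6, np.float64(21.9), 518)
die (array([412.2, 254.9]), array([72.5, 73.1]), 17.1, np.float64(36.0), 2222)
swage (array([458.5, -79. ]), array([47.9, 11.9]), 28.9, np.float64(35.9), 384)
```

Emit:
{"op": "move_arm", "data": {
  "motion": [
    [0.15,-0.95,0.2,0,0,0],
    [0.15,-0.95,0.2,0,0,0]
  ]
}}

```text
time: 1.95
tool_pos: [0.4347, 0.0164, 0.2362]
tool_rot: [-3.141, -0.001, -3.14]
contact_force: [-0.5, 0.1, 0.3]
opening: 0.0919
grip_force: 0.0
```

Emit:
{"op": "move_arm", "data": {
  "motion": [
    [0.15,-0.95,0.2,0,0,0],
    [0.15,-0.95,0.2,0,0,0]
  ]
}}

```text
time: 2.2
tool_pos: [0.4198, -0.0793, 0.2163]
tool_rot: [-3.142, -0.0, -3.141]
contact_force: [0.9, 1.0, 0.0]
opening: 0.0919
grip_force: 0.0
```

Emit:
{"op": "move_arm", "data": {
  "motion": [
    [-0.3,-0.95,0.2,0,0,0],
    [-0.3,-0.95,0.2,0,0,0]
  ]
}}

```text
time: 2.45
tool_pos: [0.451, -0.1746, 0.1963]
tool_rot: [-3.141, 0.0, 3.141]
contact_force: [0.4, 0.2, -0.4]
opening: 0.0922
grip_force: 0.0
```

Emit:
{"op": "move_arm", "data": {
  "motion": [
    [-0.2,-0.91,0.2,0,0,0],
    [-0.2,-0.91,0.2,0,0,0],
    [-0.2,-0.91,0.2,0,0,0],
    [-0.2,-0.91,0.2,0,0,0],
    [-0.2,-0.91,0.2,0,0,0]
  ]
}}

```text
time: 3.08
tool_pos: [0.4708, -0.2626, 0.1772]
tool_rot: [-3.142, 0.0, -3.14]
contact_force: [0.5, 0.2, 1.2]
opening: 0.0919
grip_force: 0.0
```

```bash
python3 - <<'E'
from h import *
c=wrist("w2"); np.savez("w2.npz",**c); T=c["T"]; im=c["image"]; plan((.3885,-.2631,.15,np.pi))
hsv=cv2.cvtColor(im,cv2.COLOR_RGB2HSV); m=cv2.inRange(hsv,(10,120,60),(28,255,255)); m[230:]=0
cn,lab,st,ce=cv2.connectedComponentsWithStats(m); print(st[1:][st[1:,4]>200],ce[1:][st[1:,4]>200])
E
```

```text
at [ 0.4708 -0.2628  0.1772] yaw -3.14 t 3.12
 rot call [ 0.823 -0.002  0.272] [-0.      0.0002  0.0006] rows 2
[[ 252   76   60   62 1910]
 [ 102  149   72   81 4511]] [[281.62146597 106.0460733 ]
 [138.11172689 189.68344048]]
```

View pics/w2.png

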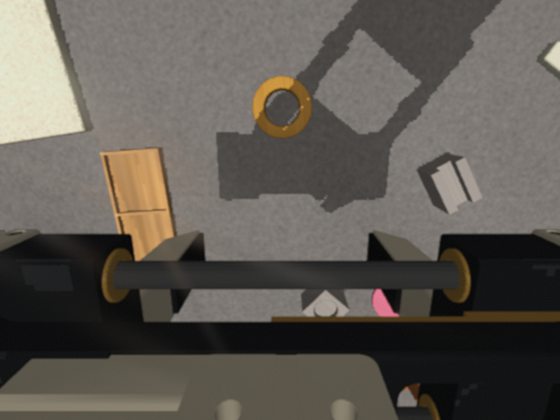

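The big ring is clear at (282,106), with the tray at (140,190) and the swage at (455,183). I'll measure the ring from the range at its top.

```bash
python3 - <<'E'
from h import *
c=dict(np.load("w2.npz")); T=c["T"]
b=blob(c,T,282,106,36,.014,.03); print("big",b)
print("swage",blob(c,T,450,183,40,.02,.045))
x,y=b[0]/1000
plan((x,y,.06,np.pi),(x,y,.003,np.pi),(x,y,.10,np.pi))
E
```

```text
big (array([ 389.3, -267.6]), array([58.9, 59.1]), 87.8, np.float64(22.0), 1920)
swage (array([465.4, -91.1]), array([49.5, 36.9]), 30.3, np.float64(33.8), 2019)
at [ 0.4708 -0.2628  0.1772] yaw -3.14 t 3.12
 rot call [ 0.689 -0.04   0.99 ] [-0.      0.0002  0.0006] rows 3
   then 1 x [ 0.127 -0.008  0.182] rows 1
 rot call [ 0.   -0.    0.57] [0. 0. 0.] rows 2
 rot call [ 0.    0.   -0.97] [0. 0. 0.] rows 2
```

Emit:
{"op": "move_arm", "data": {
  "motion": [
    [0.815,-0.048,0.6,0,0,0],
    [0.815,-0.048,1.0,0,0,0],
    [0.815,-0.048,1.0,0,0,0]
  ]
}}

```text
time: 3.5
tool_pos: [0.3863, -0.2664, 0.0746]
tool_rot: [3.137, -0.005, 3.141]
contact_force: [0.2, 0.2, 1.1]
opening: 0.092
grip_force: 0.0
```

Emit:
{"op": "move_arm", "data": {
  "motion": [
    [0,0,0.4,0,0,0],
    [0,0,0.65,0,0,0],
    [0,0,0.72,0,0,0],
    [0,0,0.72,0,0,0]
  ]
}}

```text
time: 4.0
tool_pos: [0.3904, -0.2692, 0.0056]
tool_rot: [-3.14, 0.001, -3.141]
contact_force: [-0.2, 0.3, 0.1]
opening: 0.092
grip_force: 0.0
```

Emit:
{"op": "move_arm", "data": {
  "motion": [
    [0,0,0,0,0,0],
    [0,0,0,0,0,0],
    [0,0,0,0,0,0],
    [0,0,0,0,0,0],
    [0,0,0,0,0,0],
    [0,0,0,0,0,0]
  ],
  "fingers": -1,
  "newtons": 25
}}

```text
time: 4.75
tool_pos: [0.3892, -0.2685, 0.005]
tool_rot: [3.141, 0.0, -3.141]
contact_force: [-0.5, 1.9, 5.4]
opening: 0.0587
grip_force: 25.0
```

Emit:
{"op": "move_arm", "data": {
  "motion": [
    [0,0,-0.4,0,0,0],
    [0,0,-0.9,0,0,0],
    [0,0,-1,0,0,0]
  ]
}}

```text
time: 5.12
tool_pos: [0.3903, -0.2699, 0.1071]
tool_rot: [-3.138, 0.004, -3.141]
contact_force: [0.6, 0.6, -2.9]
opening: 0.0585
grip_force: 25.0
```

Emit:
{"op": "move_arm", "data": {
  "motion": [
    [-0.43,0.35,-0.12,0,0,0],
    [-0.85,0.7,-0.24,0,0,0]
  ]
}}

```text
time: 5.38
tool_pos: [0.4743, -0.1981, 0.1278]
tool_rot: [3.141, -0.002, 3.14]
contact_force: [0.3, -1.3, -2.8]
opening: 0.0587
grip_force: 25.0
```

Emit:
{"op": "move_arm", "data": {
  "motion": [
    [-0.43,0.35,-0.12,0,0,0],
    [-0.85,0.7,-0.24,0,0,0]
  ]
}}

```text
time: 5.62
tool_pos: [0.5596, -0.1273, 0.1512]
tool_rot: [3.141, -0.003, -3.142]
contact_force: [1.2, -0.7, -3.1]
opening: 0.059
grip_force: 25.0
```

Emit:
{"op": "move_arm", "data": {
  "motion": [
    [-0.43,0.35,-0.12,0,0,0],
    [-0.85,0.7,-0.24,0,0,0]
  ]
}}

```text
time: 5.88
tool_pos: [0.6447, -0.0574, 0.1748]
tool_rot: [3.141, -0.003, -3.141]
contact_force: [0.9, -1.7, -2.9]
opening: 0.0586
grip_force: 25.0
```

Emit:
{"op": "move_arm", "data": {
  "motion": [
    [-0.43,0.35,-0.12,0,0,0],
    [-0.85,0.7,-0.24,0,0,0],
    [-0.85,0.7,-0.24,0,0,0],
    [-0.85,0.7,-0.24,0,0,0],
    [-0.85,0.7,-0.24,0,0,0]
  ]
}}

```text
time: 6.5
tool_pos: [0.7281, 0.0101, 0.1997]
tool_rot: [-3.142, -0.002, 3.14]
contact_force: [0.0, -0.7, -2.8]
opening: 0.0584
grip_force: 25.0
```

```bash
python3 - <<'E'
from h import *
c=wrist("w3"); np.savez("w3.npz",**c); T=c["T"]; im=c["image"]; plan((.6505,.0133,.2,np.pi))
E
```

```text
at [0.7283 0.0101 0.2002] yaw 3.14 t 6.55
 rot call [0.778 0.031 0.003] [-0.     -0.0004 -0.0004] rows 2
```

View pics/w3.png

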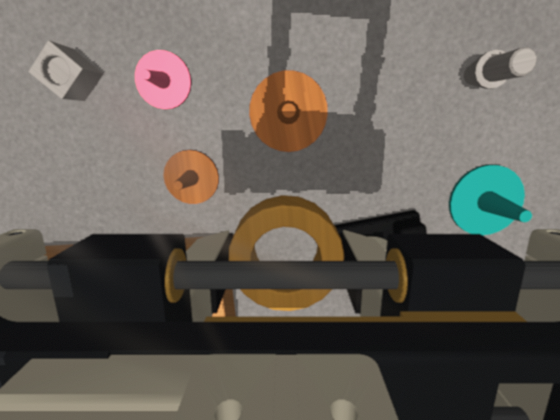

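The stand is fully in view at (288,111), with the ring held at (287,255), dome (65,70) and punch (505,65).

```bash
python3 - <<'E'
from h import *
c=dict(np.load("w3.npz")); T=c["T"]; P=pts(c,T); print("table",np.median(P[10:50,200:250,2]))
print("disc",blob(c,T,288,111,46,.003,.07)); print("post",blob(c,T,288,111,20,.058,.07))
print("ring",blob(c,T,287,230,58,.2,.215),"tool",tool()[0][:3,3])
print("dome",blob(c,T,60,70,42,.03,.045)); print("punch",blob(c,T,520,62,30,.068,.08))
E
```

```text
table 4.861220293223001e-06
disc (array([649.2,  11.7]), array([86.4, 86.9]), 88.3, np.float64(6.2), 5008)
post (array([649.5,  11.7]), array([13.2, 13.5]), 89.4, np.float64(65.9), 190)
ring (array([707.7,  14.2]), array([58.5, 19.5]), 79.7, np.float64(208.2), 730) tool [0.72825403 0.0100878  0.20024266]
dome (array([ 609.9, -217.7]), array([39.7, 39.8]), 48.9, np.float64(35.8), 1304)
punch (array([609.2, 214.7]), array([23.3, 23.1]), 46.9, np.float64(73.7), 707)
```

Emit:
{"op": "move_arm", "data": {
  "motion": [
    [0.4,0.016,0,0,0,0],
    [0.79,0.016,0,0,0,0],
    [0.79,0.016,0.3,0,0,0],
    [0.79,0.016,0.7,0,0,0],
    [0.79,0.016,1,0,0,0],
    [0.79,0.016,1,0,0,0],
    [0.79,0.016,1,0,0,0]
  ]
}}

```text
time: 7.42
tool_pos: [0.6508, 0.0123, 0.1025]
tool_rot: [-3.141, 0.002, 3.141]
contact_force: [0.3, -0.3, -2.5]
opening: 0.0587
grip_force: 25.0
```

```bash
python3 - <<'E'
from h import *
plan((.6493,.0117,.0115,np.pi))
c=wrist(); P=pts(c,c["T"]); print("ring",blob(c,c["T"],287,230,60,.105,.13))
E
```

```text
at [0.6508 0.0123 0.1025] yaw 3.141 t 7.42
 rot call [ 0.017 -0.006  0.91 ] [-0.0001  0.0008 -0.0002] rows 2
ring (array([638.3,  12.3]), array([65.4, 36.4]), 88.7, np.float64(119.3), 4204)
```

Emit:
{"op": "move_arm", "data": {
  "motion": [
    [0.01,-0.005,0.3,0,0,0],
    [0.01,-0.005,0.6,0,0,0],
    [0.01,-0.005,0.8,0,0,0],
    [0.01,-0.005,0.89,0,0,0],
    [0.01,-0.005,0.91,0,0,0],
    [0.01,-0.005,0.91,0,0,0],
    [0.01,-0.005,0.91,0,0,0]
  ]
}}

```text
time: 8.35
tool_pos: [0.65, 0.0123, 0.0111]
tool_rot: [-3.141, 0.003, -3.141]
contact_force: [-1.1, -1.2, 3.7]
opening: 0.0585
grip_force: 25.0
```

Emit:
{"op": "move_arm", "data": {
  "motion": [
    [0,0,0,0,0,0],
    [0,0,0,0,0,0],
    [0,0,0,0,0,0],
    [0,0,0,0,0,0],
    [0,0,-0.3,0,0,0],
    [0,0,-0.8,0,0,0],
    [0,0,-1,0,0,0]
  ],
  "fingers": 1
}}

```text
time: 9.22
tool_pos: [0.6505, 0.0123, 0.113]
tool_rot: [-3.141, 0.005, -3.141]
contact_force: [-0.3, -0.0, 0.2]
opening: 0.0916
grip_force: 0.0
```

Emit:
{"op": "move_arm", "data": {
  "motion": [
    [0.42,0.17,-0.3,0,0,0],
    [0.86,0.334,-0.3,0,0,0]
  ]
}}

```text
time: 9.48
tool_pos: [0.5636, 0.046, 0.1418]
tool_rot: [-3.141, 0.005, 3.141]
contact_force: [0.4, -0.6, -0.5]
opening: 0.0917
grip_force: 0.0
```

Emit:
{"op": "move_arm", "data": {
  "motion": [
    [0.42,0.17,0,0,0,0],
    [0.86,0.334,0.2,0,0,0],
    [0.86,0.334,0.6,0,0,0],
    [0.86,0.334,0.6,0,0,0],
    [0.86,0.334,0.6,0,0,0],
    [0.86,0.334,0.6,0,0,0]
  ]
}}

```text
time: 10.22
tool_pos: [0.4784, 0.079, 0.0809]
tool_rot: [3.141, 0.003, 3.141]
contact_force: [0.5, 0.8, -0.7]
opening: 0.0919
grip_force: 0.0
```

```bash
python3 - <<'E'
from h import *
plan((.4785,.0791,.0045,np.pi))
E
```

```text
at [0.4784 0.079  0.0809] yaw 3.141 t 10.22
 rot call [0.001 0.001 0.764] [ 0.      0.0008 -0.0001] rows 2
```

Emit:
{"op": "move_arm", "data": {
  "motion": [
    [0,0,0.3,0,0.0008,0],
    [0,0,0.6,0,0.0008,0],
    [0,0,0.76,0,0.0008,0],
    [0,0,0.76,0,0.0008,0],
    [0,0,0.76,0,0.0008,0]
  ]
}}

```text
time: 10.85
tool_pos: [0.478, 0.0791, 0.0047]
tool_rot: [3.141, -0.001, -3.142]
contact_force: [0.7, -0.4, 0.5]
opening: 0.0918
grip_force: 0.0
```

Emit:
{"op": "move_arm", "data": {
  "motion": [
    [0,0,0,0,0,0],
    [0,0,0,0,0,0],
    [0,0,0,0,0,0],
    [0,0,0,0,0,0],
    [0,0,0,0,0,0],
    [0,0,0,0,0,0],
    [0,0,0,0,0,0]
  ],
  "fingers": -1,
  "newtons": 20
}}

```text
time: 11.72
tool_pos: [0.4771, 0.0792, 0.0037]
tool_rot: [3.141, -0.002, -3.141]
contact_force: [-0.6, 0.7, 1.4]
opening: 0.0459
grip_force: 20.0
```

Emit:
{"op": "move_arm", "data": {
  "motion": [
    [0,0,-0.3,0,0,0],
    [0,0,-0.7,0,0,0],
    [0,0,-1,0,0,0]
  ]
}}

```text
time: 12.1
tool_pos: [0.4774, 0.0792, 0.105]
tool_rot: [3.142, -0.002, -3.141]
contact_force: [0.5, -0.5, -1.1]
opening: 0.0454
grip_force: 20.0
```

Emit:
{"op": "move_arm", "data": {
  "motion": [
    [-0.42,-0.11,-0.3,0,0,0],
    [-0.84,-0.224,-0.5,0,0,0]
  ]
}}

```text
time: 12.35
tool_pos: [0.5626, 0.0567, 0.1552]
tool_rot: [-3.142, -0.001, -3.141]
contact_force: [1.1, 0.5, -2.1]
opening: 0.0459
grip_force: 20.0
```

Emit:
{"op": "move_arm", "data": {
  "motion": [
    [-0.42,-0.11,-0.3,0,0,0],
    [-0.84,-0.224,-0.5,0,0,0]
  ]
}}

```text
time: 12.6
tool_pos: [0.6469, 0.034, 0.2045]
tool_rot: [3.142, -0.002, -3.141]
contact_force: [1.3, 0.3, -1.7]
opening: 0.0459
grip_force: 20.0
```

Emit:
{"op": "move_arm", "data": {
  "motion": [
    [-0.42,-0.11,0,0,0,0],
    [-0.84,-0.224,0,0,0,0],
    [-0.84,-0.224,0,0,0,0],
    [-0.84,-0.224,0,0,0,0],
    [-0.84,-0.224,0,0,0,0]
  ]
}}

```text
time: 13.22
tool_pos: [0.7288, 0.0126, 0.2037]
tool_rot: [3.141, -0.003, -3.141]
contact_force: [0.5, -0.6, -1.1]
opening: 0.0459
grip_force: 20.0
```

```bash
python3 - <<'E'
from h import *
c=wrist("w4"); np.savez("w4.npz",**c); T=c["T"]
print("big",blob(c,T,288,111,60,.02,.045)); print("post",blob(c,T,288,111,40,.058,.07))
P=pts(c,T); Z=P[...,2]; m=(Z>.022)&(Z<.04)&(abs(P[...,0]-.65)<.05)&(abs(P[...,1]-.012)<.05)
q=P[m]; print("plane",np.linalg.lstsq(np.c_[q[:,:2]-q[:,:2].mean(0),np.ones(len(q))],q[:,2],rcond=None)[0])
plan((.6493,.0117,.12,np.pi))
E
```

```text
big (array([649.6,  11.6]), array([58.7, 58.2]), 89.9, np.float64(28.0), 1672)
post (array([649.1,  12.1]), array([13.8, 13.5]), 0.6, np.float64(65.8), 186)
plane [ 4.79521259e-03 -1.30563314e-05  2.80678957e-02]
at [0.7289 0.0125 0.204 ] yaw -3.141 t 13.28
 rot call [ 0.795 -0.008  0.842] [ 0.     -0.0006  0.0002] rows 3
```

View pics/w4.png

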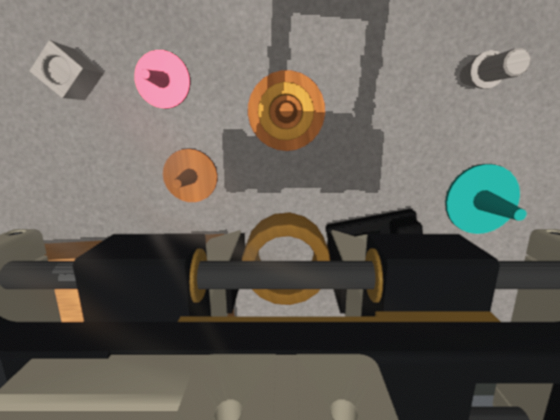

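The big ring lies flat and centred on the post at (287,110); its top is at 28 mm. Next I place the small ring.

Emit:
{"op": "move_arm", "data": {
  "motion": [
    [0.4,-0.004,0,0,-0.0006,0],
    [0.805,-0.008,0,0,-0.0006,0],
    [0.805,-0.008,0.3,0,-0.0006,0],
    [0.805,-0.008,0.7,0,-0.0006,0],
    [0.805,-0.008,0.9,0,-0.0006,0],
    [0.805,-0.008,0.9,0,-0.0006,0],
    [0.805,-0.008,0.9,0,-0.0006,0]
  ]
}}

```text
time: 14.15
tool_pos: [0.6495, 0.0113, 0.115]
tool_rot: [-3.141, 0.002, -3.141]
contact_force: [0.5, 0.8, -1.0]
opening: 0.0457
grip_force: 20.0
```

Emit:
{"op": "move_arm", "data": {
  "motion": [
    [0,0,0.2,0,0,0],
    [0,0,0.45,0,0,0],
    [0,0,0.65,0,0,0],
    [0,0,0.77,0,0,0],
    [0,0,0.81,0,0,0],
    [0,0,0.81,0,0,0],
    [0,0,0.81,0,0,0]
  ]
}}

```text
time: 15.02
tool_pos: [0.6494, 0.0112, 0.0333]
tool_rot: [-3.142, 0.001, -3.141]
contact_force: [0.1, -0.1, -0.9]
opening: 0.0457
grip_force: 20.0
```

Emit:
{"op": "move_arm", "data": {
  "motion": [
    [0,0,0.016,0,0,0],
    [0,0,0.016,0,0,0],
    [0,0,0.016,0,0,0]
  ]
}}

```text
time: 15.4
tool_pos: [0.6494, 0.0112, 0.0317]
tool_rot: [-3.142, 0.001, -3.141]
contact_force: [-1.1, 0.9, 5.7]
opening: 0.046
grip_force: 20.0
```

Emit:
{"op": "move_arm", "data": {
  "motion": [
    [0,0,0,0,0,0],
    [0,0,0,0,0,0],
    [0,0,0,0,0,0],
    [0,0,0,0,0,0],
    [0,0,-0.3,0,0,0],
    [0,0,-0.8,0,0,0],
    [0,0,-1,0,0,0]
  ],
  "fingers": 1
}}

```text
time: 16.27
tool_pos: [0.6502, 0.0111, 0.134]
tool_rot: [-3.141, 0.004, -3.141]
contact_force: [0.5, -0.1, -0.4]
opening: 0.0915
grip_force: 0.0
```

Emit:
{"op": "move_arm", "data": {
  "motion": [
    [-0.15,0.5,-0.35,0,0,0],
    [-0.3,1,-0.7,0,0,0],
    [-0.3,1,-0.7,0,0,0]
  ]
}}

```text
time: 16.65
tool_pos: [0.6805, 0.1151, 0.204]
tool_rot: [3.14, 0.006, -3.137]
contact_force: [-0.6, -0.1, -0.2]
opening: 0.0919
grip_force: 0.0
```

Emit:
{"op": "move_arm", "data": {
  "motion": [
    [-0.1,0.5,0,0,0,0],
    [-0.2,1,0,0,0,0],
    [-0.2,1,0,0,0,0],
    [-0.2,1,0,0,0,0],
    [-0.2,1,0,0,0,0]
  ]
}}

```text
time: 17.27
tool_pos: [0.6989, 0.2093, 0.2005]
tool_rot: [-3.141, -0.001, 3.14]
contact_force: [0.3, 0.1, 0.9]
opening: 0.0917
grip_force: 0.0
```

```bash
python3 - <<'E'
from h import *
c=wrist("w5"); np.savez("w5.npz",**c); T=c["T"]; Ti=np.linalg.inv(T); f,cx,cy=K(c)
for n,p in [("punch",(.609,.215,.074)),("small",(.649,.012,.05)),("post",(.649,.012,.066)),("die",(.412,.255,.036)),("jar",(.512,.391,.055))]:
    q=Ti@np.r_[p,1]; u,v=int(cx-f*q[0]/q[2]),int(cy+f*q[1]/q[2]); print(n,u,v)
    try:
        h=p[2]; print("  ",blob(c,T,u,v,45,h-.008,h+.008))
    except Exception as e: print(e)
plan((.6092,.2147,.12,np.pi))
E
```

```text
punch 292 96
   (array([609.2, 215.6]), array([22.1, 22.5]), 0.4, np.float64(73.9), 567)
small 89 141
   (array([651.4,  11.1]), array([45. , 45.5]), 38.7, np.float64(49.7), 1282)
post 79 142
   (array([648.9,  12.7]), array([13.6, 13.5]), 74.7, np.float64(65.5), 234)
die 340 -146
   (array([609.1, 225.3]), array([33.9, 14.4]), 0.3, np.float64(34.2), 168)
jar 495 -20
   (array([530.1, 390.1]), array([32.7,  7.7]), 86.8, np.float64(54.3), 334)
at [0.699  0.2094 0.2007] yaw 3.14 t 17.32
 rot call [0.897 0.052 0.808] [-0.0001 -0.0003 -0.0006] rows 3
```

View pics/w5.png

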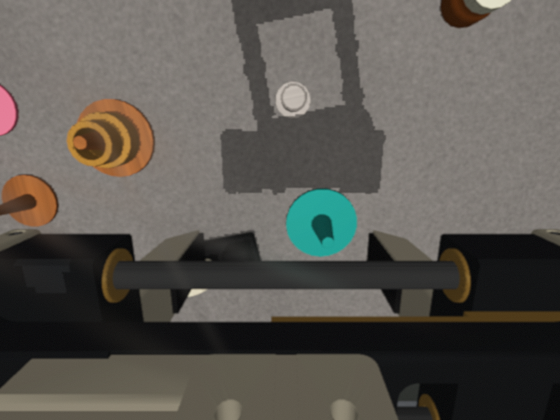

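Both rings are stacked flat at (95,140), the small one's top at 50 mm. The punch stands at (292,97).

Emit:
{"op": "move_arm", "data": {
  "motion": [
    [0.5,0.03,0.2,0,0,0],
    [0.897,0.06,0.4,0,0,0],
    [0.897,0.06,0.8,0,0,0],
    [0.897,0.06,0.8,0,0,0],
    [0.897,0.06,0.8,0,0,0],
    [0.897,0.06,0.8,0,0,0]
  ]
}}

```text
time: 18.08
tool_pos: [0.6105, 0.217, 0.1225]
tool_rot: [3.141, 0.002, 3.141]
contact_force: [0.4, -0.2, -0.2]
opening: 0.092
grip_force: 0.0
```

```bash
python3 - <<'E'
from h import *
plan((.6092,.2155,.0385,np.pi))
E
```

```text
at [0.6105 0.217  0.1225] yaw 3.141 t 18.07
 rot call [ 0.015 -0.016  0.84 ] [ 0.0002  0.0008 -0.0001] rows 2
```

Emit:
{"op": "move_arm", "data": {
  "motion": [
    [0.014,-0.014,0.3,0,0.0008,0],
    [0.014,-0.014,0.6,0,0.0008,0],
    [0.014,-0.014,0.8,0,0.0008,0],
    [0.014,-0.014,0.84,0,0.0008,0],
    [0.014,-0.014,0.84,0,0.0008,0],
    [0.014,-0.014,0.84,0,0.0008,0]
  ]
}}

```text
time: 18.82
tool_pos: [0.6086, 0.216, 0.0382]
tool_rot: [3.141, -0.001, -3.142]
contact_force: [-0.2, 0.1, 0.3]
opening: 0.0918
grip_force: 0.0
```

Emit:
{"op": "move_arm", "data": {
  "motion": [
    [0,0,0,0,0,0],
    [0,0,0,0,0,0],
    [0,0,0,0,0,0],
    [0,0,0,0,0,0],
    [0,0,0,0,0,0],
    [0,0,0,0,0,0],
    [0,0,0,0,0,0],
    [0,0,0,0,0,0],
    [0,0,0,0,0,0]
  ],
  "fingers": -1,
  "newtons": 30
}}

```text
time: 19.95
tool_pos: [0.6077, 0.2158, 0.0367]
tool_rot: [3.142, -0.003, -3.141]
contact_force: [0.7, -0.3, -0.0]
opening: 0.0233
grip_force: 30.0
```

Emit:
{"op": "move_arm", "data": {
  "motion": [
    [0,0,-0.3,0,0,0],
    [0,0,-0.7,0,0,0],
    [0,0,-1,0,0,0]
  ]
}}

```text
time: 20.32
tool_pos: [0.608, 0.2158, 0.1379]
tool_rot: [3.141, -0.003, -3.141]
contact_force: [0.0, -0.3, -2.0]
opening: 0.0234
grip_force: 30.0
```

Emit:
{"op": "move_arm", "data": {
  "motion": [
    [0.28,0.1,-0.15,0,0,0],
    [0.55,0.2,-0.3,0,0,0]
  ]
}}

```text
time: 20.58
tool_pos: [0.5521, 0.2357, 0.1669]
tool_rot: [-3.142, -0.004, 3.141]
contact_force: [0.5, 1.0, -3.0]
opening: 0.0236
grip_force: 30.0
```

Emit:
{"op": "move_arm", "data": {
  "motion": [
    [0.28,0.1,-0.15,0,0,0],
    [0.54,0.2,-0.3,0,0,0],
    [0.54,0.2,-0.3,0,0,0],
    [0.54,0.2,-0.3,0,0,0],
    [0.54,0.2,-0.3,0,0,0]
  ]
}}

```text
time: 21.2
tool_pos: [0.4995, 0.2553, 0.1962]
tool_rot: [-3.141, -0.004, 3.141]
contact_force: [-0.6, 1.0, -2.6]
opening: 0.023
grip_force: 30.0
```

```bash
python3 - <<'E'
from h import *
c=wrist("w6"); np.savez("w6.npz",**c); T=c["T"]; Ti=np.linalg.inv(T); f,cx,cy=K(c)
q=Ti@np.r_[.412,.255,.036,1]; u,v=int(cx-f*q[0]/q[2]),int(cy+f*q[1]/q[2]); print(u,v)
print("die",blob(c,T,u,v,55,.028,.045))
print("punch top",blob(c,T,285,230,70,.225,.25), "collar",blob(c,T,285,230,70,.185,.205))
plan((.4122,.2549,.2,np.pi))
E
```

```text
286 102
die (array([412.8, 255.9]), array([72.5, 73. ]), 89.1, np.float64(35.9), 3310)
punch top (array([501.6, 254.5]), array([15.6, 28.3]), 0.4, np.float64(234.1), 767) collar (array([490.5, 254.4]), array([46.2, 15.5]), 89.2, np.float64(194.3), 1157)
at [0.4995 0.2553 0.1963] yaw 3.141 t 21.25
 rot call [ 0.873 -0.005 -0.034] [-0.0001 -0.0013 -0.0002] rows 2
```

View pics/w6.png

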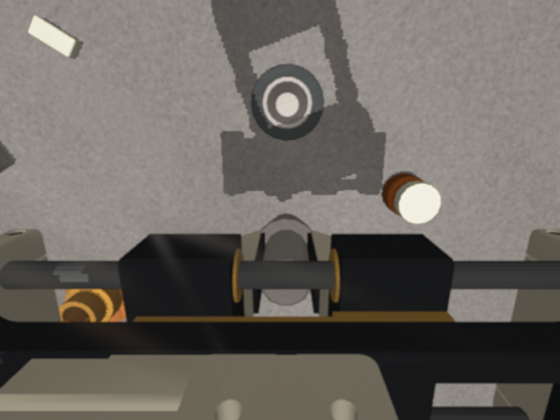

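Emit:
{"op": "move_arm", "data": {
  "motion": [
    [0.45,0,0,0,0,0],
    [0.885,0,0.2,0,0,0],
    [0.885,0,0.6,0,0,0],
    [0.885,0,0.96,0,0,0],
    [0.885,0,0.96,0,0,0],
    [0.885,0,0.96,0,0,0],
    [0.885,0,0.96,0,0,0],
    [0.885,0,0.96,0,0,0]
  ]
}}

```text
time: 22.25
tool_pos: [0.411, 0.256, 0.1023]
tool_rot: [3.141, -0.001, -3.141]
contact_force: [0.7, 0.4, -2.6]
opening: 0.0232
grip_force: 30.0
```

```bash
python3 - <<'E'
from h import *
plan((.411,.2554,.044,np.pi)); c=wrist("w7"); print(blob(c,c["T"],285,230,70,.125,.145), blob(c,c["T"],285,180,90,.09,.105))
E
```

```text
at [0.411  0.256  0.1023] yaw -3.141 t 22.25
 rot call [-0.001 -0.006  0.583] [ 0.0003 -0.0004  0.    ] rows 2
(array([416.8, 255.1]), array([ 8.4, 23.6]), 0.2, np.float64(139.9), 555) (array([401.8, 255.4]), array([15.4, 34. ]), 1.2, np.float64(99.9), 823)
```

View pics/w7.png

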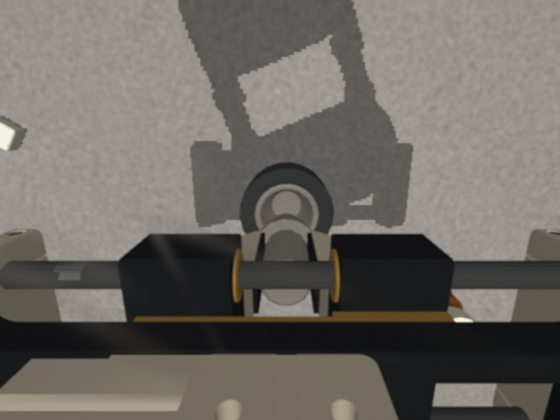

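The punch hangs over the die at (287,205), its collar centred on the bore to within about 1 mm. Inserting.

Emit:
{"op": "move_arm", "data": {
  "motion": [
    [0,0,0.2,0,0,0],
    [0,0,0.35,0,0,0],
    [0,0,0.45,0,0,0],
    [0,0,0.52,0,0,0],
    [0,0,0.56,0,0,0],
    [0,0,0.58,0,0,0],
    [0,0,0.58,0,0,0],
    [0,0,0.58,0,0,0]
  ]
}}

```text
time: 23.3
tool_pos: [0.4104, 0.2558, 0.0436]
tool_rot: [3.141, -0.003, -3.141]
contact_force: [-0.1, 1.0, -1.7]
opening: 0.0236
grip_force: 30.0
```

Emit:
{"op": "move_arm", "data": {
  "motion": [
    [0,0,0.01,0,0,0],
    [0,0,0.01,0,0,0],
    [0,0,0.01,0,0,0]
  ]
}}

```text
time: 23.68
tool_pos: [0.4104, 0.2559, 0.0426]
tool_rot: [3.141, -0.002, -3.141]
contact_force: [-0.6, 0.9, 1.5]
opening: 0.0236
grip_force: 30.0
```

Emit:
{"op": "move_arm", "data": {
  "motion": [
    [0,0,0,0,0,0],
    [0,0,0,0,0,0],
    [0,0,0,0,0,0],
    [0,0,0,0,0,0],
    [0,0,0,0,0,0],
    [0,0,-0.3,0,0,0],
    [0,0,-0.7,0,0,0],
    [0,0,-1,0,0,0]
  ],
  "fingers": 0.7
}}

```text
time: 24.68
tool_pos: [0.4107, 0.2559, 0.1438]
tool_rot: [3.141, -0.002, -3.141]
contact_force: [0.5, 1.2, -0.1]
opening: 0.0783
grip_force: 0.0
```

Emit:
{"op": "move_arm", "data": {
  "motion": [
    [-0.4,0,-0.3,0,0,0],
    [-0.85,0,-0.6,0,0,0],
    [-0.85,0,-0.6,0,0,0],
    [-0.85,0,-0.6,0,0,0],
    [-0.85,0,-0.6,0,0,0]
  ]
}}

```text
time: 25.3
tool_pos: [0.4942, 0.2557, 0.2011]
tool_rot: [-3.141, -0.006, -3.141]
contact_force: [-0.0, -0.1, 0.3]
opening: 0.0776
grip_force: 0.0
```

```bash
python3 - <<'E'
from h import *
c=wrist("w8"); T=c["T"]; Ti=np.linalg.inv(T); f,cx,cy=K(c)
q=Ti@np.r_[.4125,.2555,.08,1]; u,v=int(cx-f*q[0]/q[2]),int(cy+f*q[1]/q[2])
print("top",blob(c,T,u,v,40,.06,.1)); print("collar/die",blob(c,T,u,v,60,.038,.05),blob(c,T,u,v,60,.03,.0375))
T,s=tool(); print(T[:3,3],s["tool_rot"])
E
```

```text
top (array([411.9, 255.1]), array([22. , 23.1]), 0.1, np.float64(80.0), 570)
collar/die (array([412.2, 255. ]), array([34.8, 34.6]), 1.6, np.float64(40.1), 434) (array([412.5, 255.5]), array([73. , 72.6]), 33.0, np.float64(36.0), 3004)
[0.49440102 0.25574507 0.20124541] [-3.14102646 -0.00521236 -3.14081533]
```

The punch is fully home: its top is at 80 mm, upright and centred. Next, the dome block.

Emit:
{"op": "move_arm", "data": {
  "motion": [
    [-0.2,-0.48,0,0,0,0],
    [-0.39,-0.95,0,0,0,0]
  ],
  "fingers": 1
}}

```text
time: 25.6
tool_pos: [0.5342, 0.1604, 0.2016]
tool_rot: [-3.142, -0.004, -3.139]
contact_force: [-0.6, 0.6, -0.4]
opening: 0.0907
grip_force: 0.0
```

Emit:
{"op": "move_arm", "data": {
  "motion": [
    [-0.2,-0.48,0,0,0,0],
    [-0.39,-0.95,0,0,0,0]
  ]
}}

```text
time: 25.85
tool_pos: [0.5735, 0.0646, 0.2015]
tool_rot: [3.141, -0.004, -3.141]
contact_force: [1.6, 0.5, 0.6]
opening: 0.0919
grip_force: 0.0
```

Emit:
{"op": "move_arm", "data": {
  "motion": [
    [-0.2,-0.48,0,0,0,0],
    [-0.39,-0.95,0,0,0,0]
  ]
}}

```text
time: 26.1
tool_pos: [0.6126, -0.0303, 0.2013]
tool_rot: [3.141, -0.004, -3.141]
contact_force: [0.2, 0.6, 0.2]
opening: 0.0919
grip_force: 0.0
```

Emit:
{"op": "move_arm", "data": {
  "motion": [
    [-0.2,-0.48,0,0,0,0],
    [-0.39,-0.95,0,0,0,0]
  ]
}}

```text
time: 26.35
tool_pos: [0.6517, -0.1253, 0.2011]
tool_rot: [3.141, -0.004, -3.141]
contact_force: [0.7, 0.9, 0.2]
opening: 0.0917
grip_force: 0.0
```

Emit:
{"op": "move_arm", "data": {
  "motion": [
    [-0.2,-0.48,0,0,0,0],
    [-0.39,-0.95,0,0,0,0],
    [-0.39,-0.95,0,0,0,0],
    [-0.39,-0.95,0,0,0,0],
    [-0.39,-0.95,0,0,0,0]
  ]
}}

```text
time: 26.98
tool_pos: [0.6906, -0.2175, 0.2018]
tool_rot: [3.141, -0.003, -3.14]
contact_force: [-0.5, -0.8, 0.6]
opening: 0.0917
grip_force: 0.0
```

```bash
python3 - <<'E'
from h import *
c=wrist("w9"); T=c["T"]; Ti=np.linalg.inv(T); f,cx,cy=K(c); np.savez("w9.npz",**c)
q=Ti@np.r_[.61,-.218,.036,1]; u,v=int(cx-f*q[0]/q[2]),int(cy+f*q[1]/q[2]); print(u,v)
b=blob(c,T,u,v,50,.025,.045); print("dome",b); b=blob(c,T,u,v,50,.033,.04); print("dome",b)
x,y=b[0]/1000
a=np.radians(b[2])
for yaw in (a+np.pi/2,a+np.pi): print(yaw)
E
```

```text
285 109
dome (array([ 609.9, -218.2]), array([38. , 37.7]), 47.6, np.float64(35.4), 1427)
dome (array([ 609.9, -218.2]), array([38. , 37.7]), 47.6, np.float64(36.1), 876)
2.4015730507441972
3.972369377539094
```

View pics/w9.png

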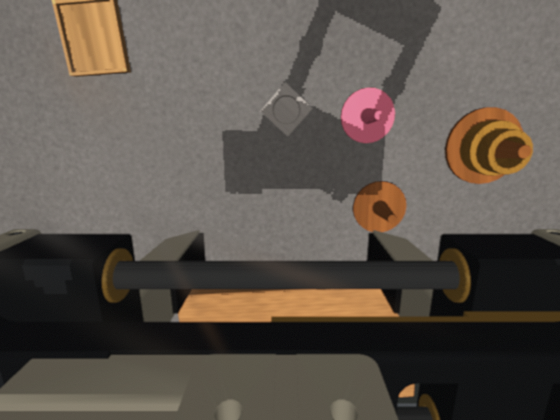

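Dome block at (285,108), pink look-alike beside it at (369,115), tray end at (95,40).

```bash
python3 - <<'E'
from h import *
plan((.6099,-.2182,.11,2.4016),(.6099,-.2182,.012,2.4016),(.6099,-.2182,.11,2.4016))
E
```

```text
at [ 0.6907 -0.2176  0.202 ] yaw -3.14 t 27.02
 rot call [ 0.806 -0.005  0.922] [-0.0003 -0.0009  0.2362] rows 5
 rot call [ 0.   -0.    0.98] [0. 0. 0.] rows 2
 rot call [ 0.    0.   -0.98] [0. 0. 0.] rows 2
```

Emit:
{"op": "move_arm", "data": {
  "motion": [
    [0.4,-0.005,0.2,0,0,0.05],
    [0.806,-0.005,0.5,0,-0.001,0.1],
    [0.806,-0.005,0.92,0,-0.001,0.15],
    [0.806,-0.005,0.92,0,-0.001,0.2],
    [0.806,-0.005,0.92,0,-0.001,0.236],
    [0.806,-0.005,0.92,0,-0.001,0.236],
    [0.806,-0.005,0.92,0,-0.001,0.236],
    [0.806,-0.005,0.92,0,-0.001,0.236]
  ]
}}

```text
time: 28.02
tool_pos: [0.61, -0.2195, 0.1099]
tool_rot: [-3.141, 0.001, 2.402]
contact_force: [-0.3, -0.0, 0.1]
opening: 0.0919
grip_force: 0.0
```

```bash
python3 - <<'E'
from h import *
plan((.6099,-.2182,.012,2.4016))
E
```

```text
at [ 0.61   -0.2195  0.1099] yaw 2.402 t 28.02
 rot call [0.01  0.01  0.979] [-0.0003  0.0003  0.0001] rows 2
```

Emit:
{"op": "move_arm", "data": {
  "motion": [
    [0.01,0.01,0.4,0,0,0],
    [0.01,0.01,0.8,0,0,0],
    [0.01,0.01,0.98,0,0,0],
    [0.01,0.01,0.98,0,0,0],
    [0.01,0.01,0.98,0,0,0]
  ]
}}

```text
time: 28.65
tool_pos: [0.6109, -0.2189, 0.0133]
tool_rot: [-3.141, 0.003, 2.401]
contact_force: [0.2, -0.5, 0.0]
opening: 0.092
grip_force: 0.0
```

Emit:
{"op": "move_arm", "data": {
  "motion": [
    [0,0,0,0,0,0],
    [0,0,0,0,0,0],
    [0,0,0,0,0,0],
    [0,0,0,0,0,0],
    [0,0,0,0,0,0],
    [0,0,0,0,0,0],
    [0,0,0,0,0,0],
    [0,0,0,0,0,0]
  ],
  "fingers": -1,
  "newtons": 40
}}

```text
time: 29.65
tool_pos: [0.6099, -0.2183, 0.0116]
tool_rot: [-3.141, 0.001, 2.4]
contact_force: [1.2, 0.3, 1.0]
opening: 0.0379
grip_force: 40.0
```

Emit:
{"op": "move_arm", "data": {
  "motion": [
    [0,0,-0.3,0,0,0],
    [0,0,-0.7,0,0,0],
    [0,0,-1,0,0,0]
  ]
}}

```text
time: 30.02
tool_pos: [0.6097, -0.2183, 0.1127]
tool_rot: [-3.141, 0.0, 2.4]
contact_force: [-0.0, 0.0, -3.7]
opening: 0.0377
grip_force: 40.0
```

Emit:
{"op": "move_arm", "data": {
  "motion": [
    [-0.14,-0.21,-0.11,0,0,-0.059],
    [-0.28,-0.42,-0.22,0,0,-0.118],
    [-0.42,-0.63,-0.34,0,0,-0.177],
    [-0.563,-0.839,-0.45,0,0,-0.236],
    [-0.563,-0.839,-0.45,0,0,-0.236]
  ]
}}

```text
time: 30.65
tool_pos: [0.5942, -0.3202, 0.157]
tool_rot: [-3.14, 0.0, 3.14]
contact_force: [0.1, 0.6, -3.4]
opening: 0.0378
grip_force: 40.0
```

Emit:
{"op": "move_arm", "data": {
  "motion": [
    [0.08,-0.5,-0.22,0,0,0],
    [0.15,-1,-0.45,0,0,0],
    [0.15,-1,-0.45,0,0,0],
    [0.15,-1,-0.45,0,0,0],
    [0.15,-1,-0.45,0,0,0],
    [0.15,-1,-0.45,0,0,0]
  ]
}}

```text
time: 31.4
tool_pos: [0.5801, -0.4167, 0.2014]
tool_rot: [-3.141, -0.001, -3.14]
contact_force: [-0.4, 1.3, -2.9]
opening: 0.0376
grip_force: 40.0
```

```bash
python3 - <<'E'
from h import *
c=wrist("w10"); T=c["T"]; Ti=np.linalg.inv(T); f,cx,cy=K(c); np.savez("w10.npz",**c)
q=Ti@np.r_[.499,-.423,.01,1]; u,v=int(cx-f*q[0]/q[2]),int(cy+f*q[1]/q[2]); print(u,v)
print("tray",blob(c,T,u,v,95,.0025,.02)); tool(); print(tool()[0][:3,3],tool()[1]["tool_rot"])
E
```

```text
280 109
tray (array([ 502.1, -425.9]), array([140.4,  62.1]), 4.3, np.float64(4.4), 7293)
[ 0.58009834 -0.41700762  0.20158247] [-3.14112180e+00 -7.75895027e-04 -3.14031375e+00]
```

View pics/w10.png

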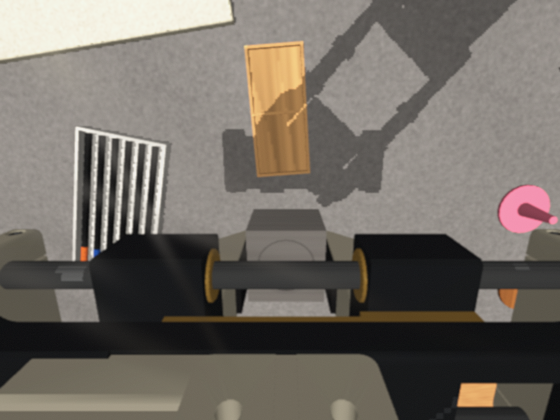

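Tray at (278,108): centre (0.502, -0.426), long axis turned 4.3°. The pen box lies at (120,200), a safe distance away. The dome block goes into the outer bay at (0.536, -0.4234).

Emit:
{"op": "move_arm", "data": {
  "motion": [
    [0.44,-0.064,0.2,0,0,-0.0243],
    [0.44,-0.064,0.6,0,0,-0.0243],
    [0.44,-0.064,1,0,0,-0.0243],
    [0.44,-0.064,1,0,0,-0.0243],
    [0.44,-0.064,1,0,0,-0.0243],
    [0.44,-0.064,1,0,0,-0.0243],
    [0.44,-0.064,1,0,0,-0.0243]
  ]
}}

```text
time: 32.33
tool_pos: [0.5363, -0.425, 0.1035]
tool_rot: [-3.139, 0.001, -3.065]
contact_force: [-0.6, -0.5, -2.3]
opening: 0.0378
grip_force: 40.0
```

```bash
python3 - <<'E'
from h import *
plan((.536,-.4234,.0165,np.pi+.075))
E
```

```text
at [ 0.5363 -0.425   0.1035] yaw -3.065 t 32.33
 rot call [0.003 0.019 0.87 ] [-0.001   0.0004  0.0005] rows 2
```

Emit:
{"op": "move_arm", "data": {
  "motion": [
    [0,0.015,0.3,-0.0005,0,0],
    [0,0.015,0.55,-0.0005,0,0],
    [0,0.015,0.75,-0.0005,0,0],
    [0,0.015,0.84,-0.0005,0,0],
    [0,0.015,0.87,-0.0005,0,0],
    [0,0.015,0.87,-0.0005,0,0],
    [0,0.015,0.87,-0.0005,0,0],
    [0,0.015,0.87,-0.0005,0,0]
  ]
}}

```text
time: 33.33
tool_pos: [0.5361, -0.4237, 0.0156]
tool_rot: [-3.141, 0.001, -3.065]
contact_force: [0.1, -0.1, -0.5]
opening: 0.0379
grip_force: 40.0
```

Emit:
{"op": "move_arm", "data": {
  "motion": [
    [0,0,0.01,0,0,0],
    [0,0,0.01,0,0,0]
  ]
}}

```text
time: 33.58
tool_pos: [0.5361, -0.4237, 0.0156]
tool_rot: [-3.141, 0.001, -3.065]
contact_force: [-2.3, 1.9, 5.9]
opening: 0.0376
grip_force: 40.0
```

Emit:
{"op": "move_arm", "data": {
  "motion": [
    [0,0,0,0,0,0],
    [0,0,0,0,0,0],
    [0,0,0,0,0,0],
    [0,0,0,0,0,0],
    [0,0,-0.3,0,0,0],
    [0,0,-0.7,0,0,0],
    [0,0,-1,0,0,0]
  ],
  "fingers": 0.4
}}

```text
time: 34.45
tool_pos: [0.5359, -0.4235, 0.1156]
tool_rot: [-3.141, 0.001, -3.065]
contact_force: [0.3, -0.8, -0.3]
opening: 0.0644
grip_force: 0.0
```

Emit:
{"op": "move_arm", "data": {
  "motion": [
    [-0.04,0.42,-0.4,0,0,0],
    [-0.08,0.83,-0.85,0,0,0]
  ]
}}

```text
time: 34.7
tool_pos: [0.5368, -0.339, 0.1994]
tool_rot: [3.14, -0.001, -3.066]
contact_force: [1.8, -0.3, 0.1]
opening: 0.0643
grip_force: 0.0
```

Emit:
{"op": "move_arm", "data": {
  "motion": [
    [-0.04,0.42,0,0,0,0],
    [-0.08,0.83,0,0,0,0]
  ]
}}

```text
time: 34.95
tool_pos: [0.539, -0.2553, 0.1998]
tool_rot: [-3.141, 0.001, -3.065]
contact_force: [0.3, 0.1, 0.0]
opening: 0.0643
grip_force: 0.0
```

Emit:
{"op": "move_arm", "data": {
  "motion": [
    [-0.04,0.42,0,0,0,0],
    [-0.08,0.83,0,0,0,0]
  ],
  "fingers": 1
}}

```text
time: 35.2
tool_pos: [0.5404, -0.1718, 0.1992]
tool_rot: [3.141, -0.0, -3.065]
contact_force: [0.5, -0.1, -0.6]
opening: 0.0798
grip_force: 0.0
```

Emit:
{"op": "move_arm", "data": {
  "motion": [
    [-0.04,0.42,0,0,0,0],
    [-0.08,0.83,0,0,0,0],
    [-0.08,0.83,0,0,0,0],
    [-0.08,0.83,0,0,0,0],
    [-0.08,0.83,0,0,0,0]
  ]
}}

```text
time: 35.83
tool_pos: [0.5422, -0.0909, 0.199]
tool_rot: [3.141, -0.0, -3.066]
contact_force: [0.3, -0.2, -0.7]
opening: 0.0917
grip_force: 0.0
```

```bash
python3 - <<'E'
from h import *
c=wrist("w11"); T=c["T"]; Ti=np.linalg.inv(T); f,cx,cy=K(c); np.savez("w11.npz",**c)
q=Ti@np.r_[.4654,-.0911,.036,1]; u,v=int(cx-f*q[0]/q[2]),int(cy+f*q[1]/q[2]); print(u,v)
for r in (55,65):
  print("swage",blob(c,T,u,v,r,.02,.045),blob(c,T,u,v,r,.032,.045)); 
P=pts(c,T); m=(abs(P[...,2]-.036)<.004)&(np.hypot(P[...,0]-.4654,P[...,1]+.0911)<.045)&(c["range_z"]>0)
print("all top",cv2.minAreaRect((P[m][:,:2]*1000).astype(np.float32)))
print(tool()[0][:3,3],tool()[1]["tool_rot"])
E
```

```text
291 113
swage (array([465.4, -90.9]), array([48. , 36.1]), 30.1, np.float64(35.3), 1710) (array([458.8, -79.7]), array([47.6, 10.1]), 30.2, np.float64(36.2), 499)
swage (array([465.4, -90.9]), array([48. , 36.1]), 30.1, np.float64(35.3), 1710) (array([458.8, -79.7]), array([47.6, 10.1]), 30.2, np.float64(36.2), 499)
all top ((465.3833312988281, -90.88108825683594), (47.71739959716797, 36.127418518066406), 30.222272872924805)
[ 0.54218853 -0.09092009  0.1990155 ] [ 3.14120620e+00 -3.65202742e-04 -3.06650958e+00]
```

View pics/w11.png

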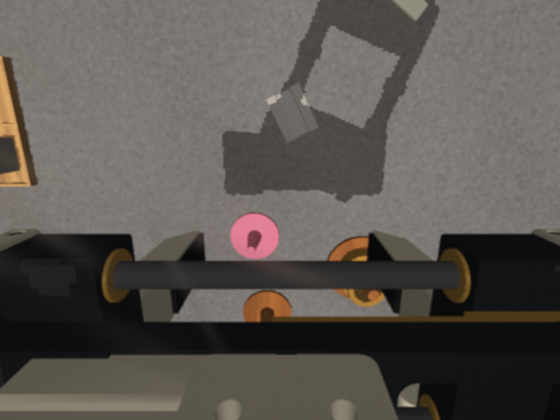

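Swage block at (293,113), turned 30°; the dome sits in its bay at (8,155).

```bash
python3 - <<'E'
from h import *
c=dict(np.load("w11.npz")); P=pts(c,c["T"]); m=(P[...,2]>.03)&(abs(P[...,1]+.42)<.06); print("dome z",np.percentile(P[m][:,2],[10,50,90]),m.sum())
y=np.radians(210.2); plan((.4654,-.0909,.11,y))
E
```

```text
Traceback (most recent call last):
IndexError: index -1 is out of bounds for axis 0 with size 0
```

```bash
python3 - <<'E'
from h import *
c=dict(np.load("w11.npz")); P=pts(c,c["T"]); print(P[140:175:6,2:20:6].round(3).tolist())
y=np.radians(210.2); plan((.4654,-.0909,.11,y))
E
```

```text
[[[0.518, -0.408, 0.017], [0.518, -0.406, 0.011], [0.518, -0.406, 0.003]], [[0.524, -0.407, 0.018], [0.524, -0.407, 0.012], [0.525, -0.406, 0.005]], [[0.472, -0.097, 0.357], [0.531, -0.405, 0.014], [0.531, -0.405, 0.007]], [[0.537, -0.406, 0.022], [0.537, -0.406, 0.015], [0.538, -0.406, 0.008]], [[0.543, -0.405, 0.024], [0.544, -0.405, 0.017], [0.545, -0.405, 0.01]], [[0.549, -0.404, 0.026], [0.55, -0.404, 0.019], [0.551, -0.404, 0.012]]]
at [ 0.5422 -0.0909  0.199 ] yaw -3.067 t 35.88
 rot call [0.765 0.057 0.89 ] [ 1.000e-04 -1.000e-04 -1.439e-01] rows 3
```

What is seen there is the dome's vertical side at y≈-0.405, so it stands in its bay. On to the swage.

Emit:
{"op": "move_arm", "data": {
  "motion": [
    [0.38,0.03,0.2,0,0,-0.05],
    [0.765,0.057,0.5,0,0,-0.1],
    [0.765,0.057,0.89,0,0,-0.144],
    [0.765,0.057,0.89,0,0,-0.144],
    [0.765,0.057,0.89,0,0,-0.144],
    [0.765,0.057,0.89,0,0,-0.144],
    [0.765,0.057,0.89,0,0,-0.144]
  ]
}}

```text
time: 36.75
tool_pos: [0.4662, -0.0901, 0.111]
tool_rot: [-3.141, 0.001, -2.613]
contact_force: [-0.1, -0.7, -0.1]
opening: 0.0919
grip_force: 0.0
```

```bash
python3 - <<'E'
from h import *
plan((.4654,-.0909,.012,np.radians(210.2)))
E
```

```text
at [ 0.4662 -0.0901  0.111 ] yaw -2.613 t 36.75
 rot call [ 0.011 -0.002  0.99 ] [-0.0002  0.0004  0.0004] rows 2
```

Emit:
{"op": "move_arm", "data": {
  "motion": [
    [0.006,0,0.4,0,0,0],
    [0.006,0,0.8,0,0,0],
    [0.006,0,0.98,0,0,0],
    [0.006,0,0.98,0,0,0],
    [0.006,0,0.98,0,0,0]
  ]
}}

```text
time: 37.38
tool_pos: [0.4657, -0.0904, 0.013]
tool_rot: [-3.141, 0.001, -2.613]
contact_force: [0.0, 0.4, -0.1]
opening: 0.092
grip_force: 0.0
```

Emit:
{"op": "move_arm", "data": {
  "motion": [
    [0,0,0,0,0,0],
    [0,0,0,0,0,0],
    [0,0,0,0,0,0],
    [0,0,0,0,0,0],
    [0,0,0,0,0,0],
    [0,0,0,0,0,0],
    [0,0,0,0,0,0],
    [0,0,0,0,0,0]
  ],
  "fingers": -1,
  "newtons": 40
}}

```text
time: 38.38
tool_pos: [0.4649, -0.0902, 0.0121]
tool_rot: [3.141, -0.0, -2.613]
contact_force: [-0.5, -0.6, -0.4]
opening: 0.0358
grip_force: 40.0
```

Emit:
{"op": "move_arm", "data": {
  "motion": [
    [0,0,-0.3,0,0,0],
    [0,0,-0.7,0,0,0],
    [0,0,-1,0,0,0]
  ]
}}

```text
time: 38.75
tool_pos: [0.4647, -0.0902, 0.1131]
tool_rot: [3.141, -0.0, -2.613]
contact_force: [0.9, -0.5, -4.2]
opening: 0.0357
grip_force: 40.0
```

Emit:
{"op": "move_arm", "data": {
  "motion": [
    [0.06,-0.28,-0.15,0,0,0.05],
    [0.11,-0.55,-0.3,0,0,0.1],
    [0.169,-0.827,-0.45,0,0,0.144],
    [0.169,-0.827,-0.45,0,0,0.144]
  ]
}}

```text
time: 39.25
tool_pos: [0.4928, -0.172, 0.1575]
tool_rot: [-3.141, 0.001, -3.067]
contact_force: [-0.7, -0.3, -4.0]
opening: 0.0351
grip_force: 40.0
```

Emit:
{"op": "move_arm", "data": {
  "motion": [
    [-0.11,-0.43,-0.22,0,0,0],
    [-0.216,-0.854,-0.45,0,0,0]
  ]
}}

```text
time: 39.5
tool_pos: [0.5197, -0.2532, 0.2012]
tool_rot: [3.139, -0.003, -3.062]
contact_force: [1.6, -0.3, -2.8]
opening: 0.0356
grip_force: 40.0
```

Emit:
{"op": "move_arm", "data": {
  "motion": [
    [-0.11,-0.43,0,0,0,0],
    [-0.216,-0.854,0,0,0,0]
  ]
}}

```text
time: 39.75
tool_pos: [0.5482, -0.3372, 0.2008]
tool_rot: [3.139, -0.002, -3.063]
contact_force: [0.1, -0.1, -3.5]
opening: 0.0357
grip_force: 40.0
```

Emit:
{"op": "move_arm", "data": {
  "motion": [
    [-0.11,-0.43,0,0,0,0],
    [-0.216,-0.854,0,0,0,0],
    [-0.216,-0.854,0,0,0,0],
    [-0.216,-0.854,0,0,0,0],
    [-0.216,-0.854,0,0,0,0]
  ]
}}

```text
time: 40.38
tool_pos: [0.5763, -0.4192, 0.2019]
tool_rot: [3.14, -0.001, -3.063]
contact_force: [0.0, -0.0, -4.2]
opening: 0.0357
grip_force: 40.0
```

```bash
python3 - <<'E'
from h import *
c=wrist("w12"); T=c["T"]; Ti=np.linalg.inv(T); f,cx,cy=K(c); np.savez("w12.npz",**c)
def px(p): q=Ti@np.r_[p,1]; return int(cx-f*q[0]/q[2]),int(cy+f*q[1]/q[2])
print(px((.536,-.4234,.04)),"dome",blob(c,T,*px((.536,-.4234,.04)),45,.036,.046)); print("tray",blob(c,T,*px((.502,-.426,.01)),95,.0025,.02))
plan((.4682,-.4284,.11,np.radians(184.3)))
E
```

```text
(285, 149) dome (array([ 535.4, -424.7]), array([37.4, 38.1]), 4.5, np.float64(40.1), 848)
tray (array([ 501.2, -425.9]), array([141. ,  62.4]), 3.9, np.float64(4.5), 5851)
at [ 0.5764 -0.4193  0.2022] yaw -3.063 t 40.42
 rot call [ 0.99  -0.006  0.841] [ 0.0003 -0.0001  0.001 ] rows 3
   then 1 x [ 0.096 -0.001  0.081] rows 1
```

View pics/w12.png

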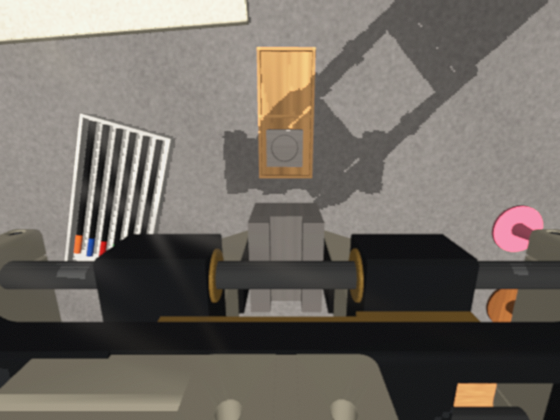

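Dome flat in the lower bay at (285,149), its top at 40 mm. The free bay is at (287,80); the swage goes there.

Emit:
{"op": "move_arm", "data": {
  "motion": [
    [0.5,-0.003,0,0,0,0.001],
    [0.99,-0.006,0.2,0,0,0.001],
    [0.99,-0.006,0.6,0,0,0.001],
    [0.99,-0.006,0.84,0,0,0.001],
    [0.99,-0.006,0.84,0,0,0.001]
  ]
}}

```text
time: 41.05
tool_pos: [0.4768, -0.4273, 0.1166]
tool_rot: [3.138, -0.003, -3.068]
contact_force: [-0.2, 0.2, -3.4]
opening: 0.0355
grip_force: 40.0
```

Emit:
{"op": "move_arm", "data": {
  "motion": [
    [0.1,0,0.2,0,0,0],
    [0.1,0,0.2,0,0,0],
    [0.1,0,0.2,0,0,0],
    [0.1,0,0.2,0,0,0]
  ]
}}

```text
time: 41.55
tool_pos: [0.4685, -0.43, 0.0993]
tool_rot: [-3.14, 0.001, -3.068]
contact_force: [-1.0, -0.0, -4.1]
opening: 0.0358
grip_force: 40.0
```

```bash
python3 - <<'E'
from h import *
plan((.4677,-.4284,.0162,np.radians(184.2)))
E
```

```text
at [ 0.4685 -0.43    0.0993] yaw -3.068 t 41.55
 rot call [0.008 0.017 0.831] [-0.0004  0.0004  0.0002] rows 2
```

Emit:
{"op": "move_arm", "data": {
  "motion": [
    [0.004,0.013,0.3,0,0,0],
    [0.004,0.013,0.55,0,0,0],
    [0.004,0.013,0.72,0,0,0],
    [0.004,0.013,0.8,0,0,0],
    [0.004,0.013,0.835,0,0,0],
    [0.004,0.013,0.835,0,0,0],
    [0.004,0.013,0.835,0,0,0],
    [0.004,0.013,0.835,0,0,0]
  ]
}}

```text
time: 42.55
tool_pos: [0.4674, -0.4285, 0.0161]
tool_rot: [-3.141, 0.0, -3.068]
contact_force: [-3.0, 3.3, 5.5]
opening: 0.0357
grip_force: 40.0
```

Contact with the floor. Release, lift, and retreat for a last look.

Emit:
{"op": "move_arm", "data": {
  "motion": [
    [0,0,0,0,0,0],
    [0,0,0,0,0,0],
    [0,0,0,0,0,0],
    [0,0,0,0,0,0],
    [0,0,-0.3,0,0,0],
    [0,0,-0.7,0,0,0],
    [0,0,-1,0,0,0]
  ],
  "fingers": 0.4
}}

```text
time: 43.42
tool_pos: [0.4674, -0.4286, 0.1161]
tool_rot: [-3.141, 0.001, -3.068]
contact_force: [0.7, -0.7, 0.1]
opening: 0.0643
grip_force: 0.0
```

Emit:
{"op": "move_arm", "data": {
  "motion": [
    [-0.4,0,-0.4,0,0,0],
    [-0.95,0,-0.95,0,0,0],
    [-0.95,0,-0.95,0,0,0],
    [-0.95,0,-0.95,0,0,0],
    [-0.95,0,-0.95,0,0,0],
    [-0.95,0,-0.95,0,0,0]
  ]
}}

```text
time: 44.18
tool_pos: [0.5609, -0.4215, 0.2083]
tool_rot: [3.139, -0.002, -3.069]
contact_force: [-0.9, -0.2, -0.9]
opening: 0.0641
grip_force: 0.0
```

```bash
python3 - <<'E'
from h import *
c=wrist("w13"); T=c["T"]; Ti=np.linalg.inv(T); f,cx,cy=K(c)
def px(p): q=Ti@np.r_[p,1]; return int(cx-f*q[0]/q[2]),int(cy+f*q[1]/q[2])
P=pts(c,T)
for n,x,y in(("dome",.536,-.4245),("swage",.4677,-.4284)):
    m=(abs(P[...,0]-x)<.033)&(abs(P[...,1]-y)<.03)&(P[...,2]>.036)&(P[...,2]<.05); q=P[m]
    print(n,cv2.minAreaRect((q[:,:2]*1000).astype(np.float32)),np.linalg.lstsq(np.c_[q[:,:2]-q[:,:2].mean(0),np.ones(len(q))],q[:,2],rcond=None)[0].round(4))
s=robot.read_camera("top"); a=dict(np.load("top0.npz"))
Pa,Pb=pts(a),pts(s)
for n,P0 in(("before",Pa),("after",Pb)):
    for k,x,y,z in(("jar",.512,.3935,.055),("punch",.412,.258,.08),("small",.65,.0155,.05)):
        m=(abs(P0[...,2]-z)<.006)&(np.hypot(P0[...,0]-x,P0[...,1]-y)<.045); print(n,k,m.sum(),P0[m].mean(0).round(4) if m.any() else "")
cv2.imwrite("pics/top1.png",cv2.resize(s["image"][110:310,100:470][...,::-1],None,fx=2.15,fy=2.15,interpolation=cv2.INTER_CUBIC))
E
```

```text
dome ((535.1709594726562, -424.8089294433594), (37.437259674072266, 37.56147003173828), 4.784590721130371) [-0.0044 -0.0025  0.0401]
swage ((467.9183044433594, -429.51702880859375), (46.8581428527832, 35.49262619018555), 4.684872150421143) [0.0029 0.001  0.0401]
before jar 225 [0.5115 0.3941 0.0554]
before punch 0 
before small 11 [0.6436 0.0151 0.0481]
after jar 216 [0.5113 0.3941 0.0555]
after punch 72 [0.4114 0.2574 0.0804]
after small 133 [0.6505 0.0139 0.0502]
```

View pics/top1.png

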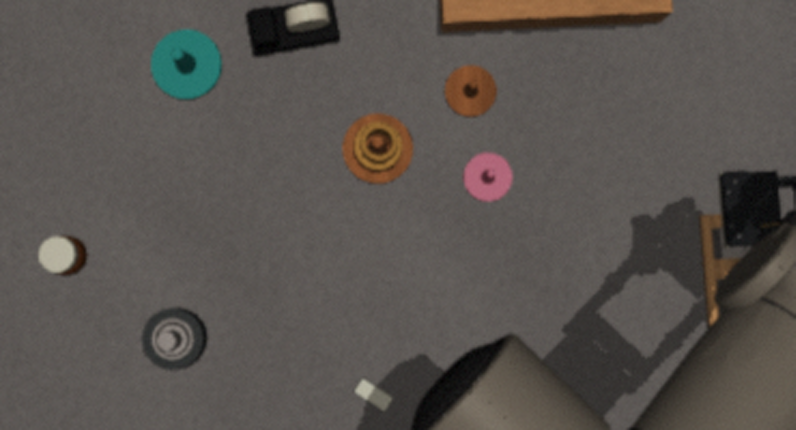

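The final view shows both rings on the large brown stand (378,145), the punch in the die (173,338) and the jar unmoved (60,255). Both blocks measure flat at 40 mm in their bays.

```bash
python3 -c "
from cell import robot
print(robot.hand_in())"
```

```text
the job is handed in; nothing more can be done
None
```

The job is finished and handed in at about 44 s: both rings are stacked flat on the stand, the punch is home in the die, one block lies flat in each tray bay, and the jar is where it was.

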